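Free a power strip from a clamp of unknown thread

ROBOT

A 7-joint arm with a two-finger parallel gripper is mounted at the origin on the work surface. World frame = base frame: x ahead of the robot, y to its left, z up, the work surface at z = 0. Lengths are in mm, angles in degrees, forces in N, time in s.
With the tool pointing down it reaches from about 350 to 900 mm from the base axis. Payload 7.2 kg.
Tool frame: the origin (TCP) lies at the very end of the fingers, on their centre line; the grasp point (between the pads) lies 19 mm behind it; z points along the fingers, y is the line along which they close (so a half turn about z gives the same grasp; the last joint's range is limited). The gripper opens to 85 mm and grips with 20 to 120 N. Pads are 22 mm wide; open, the fingers measure 114 mm over their backs; the gripper's body (76 mm by 85 mm) begins 54 mm behind the grasp point. The pads swing forward as they close: fully open they stand 13 mm farther back than shut.
Start: joints at [-71.402, 23.554, -0.728, 91.456, 0.321, 64.991, -4.71], TCP at [239.245, 577.4, 231.297] pointing down, gripper open.
Joint ranges: [-169.25, 169.25], [-16.82, 113.86], [-84.01, 82.57], [7.8, 145.47], [-59.2, 239.2], [7.22, 106.19], [-163.78, 163.78]. Speed limits (degrees/s): [136.94, 136.94, 172.46, 172.46, 180, 180, 180].

INTERFACE

Orientations are given as a 3x3 rotation matrix whose columns are the frame's x, y, z axes.
In Python, from bench import state, snapshot, hand_in gives the robot as it stands. The module is installed in compiled form; this text tells all that it offers.
- The arm moves only by the tool send_rows, never from a script. Its argument "plan" is a list of rows, each a list of 7 numbers: the turn, a rotation vector about the world's x, y, z in degrees, then the shift along the world's x, y, z in cm, then the opening, from 0 (shut) to 1 (fully open). A call has 1 to 20 rows; each row shifts and turns the commanded pose from where the row before left it; what a row does not reach is not made up. A row lasts 1/12 s, in which the tool goes at most 41.7 mm and 7.16 degrees, less where a joint would pass 70% of its speed; a pose out of reach is approached as far as the arm can. A call with a gripper value outside its range is refused whole. The fingers move at their own pace and stop on an object; "newtons" is the grip in N (left out, the last holds). Time passes only in rows, so rows that do not move let the fingers close. It gives the time, the measured TCP pose, the force, the opening and the grip force at its end, in the units of the state.
- state(): the state, without advancing time (a new reading comes with each control period).
- snapshot(name): name is "scene" or "top" or "wrist"; returns a dict with "img" (400x640x3 uint8, blue, green, red), "fovy" (degrees; the focal length in pixels is half the picture's height over the tangent of half this angle, whatever the lens; pixels are square), "cx", "cy" (the principal point, pixels), "k1" (the pictures are not rectified: a ray, as slopes to the right and down, at radius r is drawn at 1 + k1 r^2 times it, then the intrinsics apply), "xyz" and "rotation" of the camera in the world; the wrist camera has in their place "mount" (4x4, takes a point from camera to tool coordinates, whose origin is the TCP and whose axes are the flange's). Camera axes: x right, y down, z forward; pixel columns grow to the right and rows downward; lengths in mm; the calibration is good to about 2 mm. A picture is of the moment at which its call begins: read the wrist's pose just before it. There is no depth.
- hand_in(): hands the job in; it is judged then, once.
The state is a dict: "time_s": time; "joint_pos": joint angles; "qd": joint speeds; "effort": joint torques, N m; "tool_pos": TCP position; "eef_rot": TCP orientation; "ft_force": force on the tool from outside, world axes, zero at the start; "wrist_torque": the same for the moment, N m; "width": finger opening in mm; "grasp_force": force on a finger pad.
Only numpy, scipy, OpenCV 4.12 (cv2) and the standard library are available. Lean on these libraries where they do the work, as an engineer would, in place of code of your own. Each camera call takes 0.05 s, during which the arm holds its last target. There are 200 camera calls.

TASK

The power strip on the sloping assembly stand is finished. Loosen the stand's clamp screw by its handle, about a quarter turn, until its arm has swung well clear of the strip; its thread may be right- or left-handed and nothing shows which, so try gently and go the way that gives. Then lift the strip out, lay it gently flat, sockets up, fully inside the grey tray, let go, leave the clamp open, and do not disturb the screwdriver, the spare cover or the jar.

Things in the scene. Friction and masses are not known exactly. Their poses are not given: they have to be found in the camera images.
- stand: Fixed aluminium stand, 160 x 270 mm. Origin: centre of its underside on the table, z up; +x points to the robot (within 0.25 rad). Its deck (270 mm along y) slopes 0.47 rad, rising to +x: the normal leans to -x, away from the robot. Deck centre: 75 mm above the origin. Nest (walls 10 mm high) 45 mm from deck centre to -y; clamp screw 68 mm from it to +y.
- clamp_grip (a point): Grip point of the grey clamp handle, on the screw axis, 74 mm above the deck. z: screw axis, square to the deck; y: along the handle, an upright fin 14 mm thick (x), 62 long, 51.5 to 91.5 mm above the deck. Rigid below it a steel arm (18 wide, 39.5 to 49.5 mm above the deck) reaches 60 mm to the point's -y, over the strip's end by 25 mm. Turns with the handle.
- clamp (a joint): Handle turn about its screw, rad, + anticlockwise from above; starts near 0, arm over the strip. One way (hidden, changes from start to start) a dead stop comes within 0.1 rad; the other way it turns against friction of 0.12 N m to a stop at 1.5 rad (+ or -); the rise is negligible. From 1.2 rad the arm is well clear of the strip. Stays where left.
- strip: Loose white power strip: closed box 50 (x) x 160 (y) x 38 mm high (z), 0.15 to 0.31 kg, round grey sockets and a switch on top. Origin: centre of its underside. Starts in the nest, parallel to the sloping deck, y along the stand's y, about 2 mm play each way, the clamp arm over its +y end.
- tray: Grey plastic open tray, fixed, 240 mm (x) by 150 mm (y) outside, walls 4 mm thick and 26 mm high, floor 4 mm thick. Origin: centre of its underside on the table.
- driver: Bystander: loose screwdriver with green handle, 190 mm long, lying on the table at the robot's left. Origin in its underside.
- cover: Bystander: loose white plastic cover, 50 x 150 x 16 mm, lying on the table at the robot's right, its long side along its y. Origin: centre of underside.
- jar: Bystander: loose clear plastic jar with white cap, 70 mm across, 90 mm high, standing beyond the work. Origin: centre of underside.
Things that resemble listed ones, but are neither listed nor needed, are in the scene too. Of the things like the strip, leave any that is blue or red; of the rest the larger one is meant.

How it is judged:
By the outcome, as a careful person would: the job done as asked, in the order asked, and still so for the second after the job is handed in, with the robot touching nothing.
It also fails if it takes over 58 s, if anything falls off the work surface, if the arm or the gripper's body presses on something with over 40 N, if the wrist force passes 120 N, or if a joint passes its speed limit or range.

## Working session

There is one attempt and no reset: what is moved stays moved. The work goes in short steps, Python scripts to look and compute and a tool call to move; the robot and the scene stay as the last step left them, time stands still between calls to the robot, and variables do not carry over. Pictures are saved under pics/ and viewed, at most 10 in all, crops included, and the job is handed in when it is done.

Besides the shell and the picture viewer there is one more tool, called after "Emit:" by a JSON object that holds its "api" and its "payload". send_rows: Moves the arm, as the interface text tells. Its arguments: {"type":"object","properties":{"plan":{"type":"array","items":{"type":"array","items":{"type":"number"}}},"newtons":{"type":"number"}},"required":["plan"]}

```bash
mkdir -p pics
python3 - <<'E'
from bench import state,snapshot
import cv2
s=state();print(s)
for n in("scene","top"):
    d=snapshot(n);cv2.imwrite(f"pics/{n}0.png",d["img"]);print({k:v for k,v in d.items() if k!="img"})
E
```

```text
{'time_s': 0.0, 'joint_pos': array([-71.40016329,  23.60042988,  -0.72769328,  91.50474729,
         0.3227576 ,  64.98999276,  -4.70965474]), 'qd': array([ 0.04727982, -0.03423486,  0.12620929, -0.05891345, -0.05386451,
       -0.02026105,  0.03780458]), 'effort': array([ 3.17601198e-04, -6.00623274e+01,  6.82405271e-01, -2.99422324e+01,
        1.38512286e-02,  1.04459652e-02, -5.34198691e-06]), 'tool_pos': array([239.11535517, 576.90956967, 230.44366235]), 'eef_rot': array([[-9.23841314e-01,  3.82775386e-01, -4.81116035e-04],
       [ 3.82775659e-01,  9.23840021e-01, -1.55263178e-03],
       [-1.49834982e-04, -1.61854489e-03, -9.99998679e-01]]), 'ft_force': array([-0.99866898, -0.35678025,  0.05899778]), 'wrist_torque': array([0.0205392 , 0.03803427, 0.03197128]), 'grasp_force': 0.0, 'width': 85.7343842427955}
{'fovy': 56.6487430777729, 'cx': 313.2962522398328, 'cy': 201.82066268609864, 'k1': 0.019023092292809046, 'xyz': array([1116.29196203, -670.88398423,  823.15474198]), 'rotation': array([[ 0.69973523,  0.45977676, -0.54678692],
       [ 0.71437275, -0.44336082,  0.54138965],
       [ 0.00649449, -0.76943909, -0.63868718]])}
{'fovy': 43.05252847450793, 'cx': 310.46635246636936, 'cy': 202.05505991122283, 'k1': -0.045906888473147806, 'xyz': array([ 243.87389125,  -32.79280332, 1703.23268984]), 'rotation': array([[ 0.00228619, -0.98666321,  0.16275899],
       [-0.99999685, -0.00208778,  0.00139008],
       [-0.00103174, -0.16276166, -0.98666488]])}
```

View pics/scene0.png

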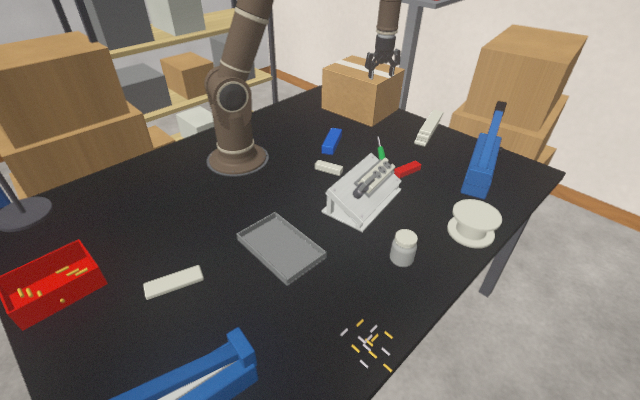

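View pics/top0.png

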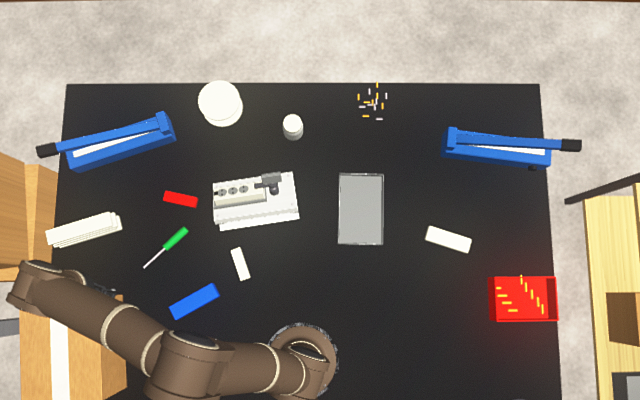

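The scene and top pictures show the stand (top image, about 255,200), with the white strip in its nest (240,193) and the clamp (270,185). The tray is at (361,208), the jar at (292,127), the driver at (165,247) and the cover at (448,239).

Things that could be taken for the strip:
- White strip in the nest (240,193)
- Small white bar (240,263)
- Stacked white strips (83,228)
- Cover (448,239)
- Blue strip (194,301)
- Red strip (180,198)

I choose the one in the nest and will check it in a close crop.

Run:
```python
import cv2,numpy as np
a=cv2.imread("pics/top0.png")[160:240,200:310];b=cv2.imread("pics/scene0.png")[140:240,310:420]
a=cv2.resize(a,(770,560),interpolation=cv2.INTER_CUBIC)[:,:]
b=cv2.resize(b,(660,600),interpolation=cv2.INTER_CUBIC)
cv2.imwrite("pics/topc.png",a);cv2.imwrite("pics/scenec.png",b)
```

```text
(no output)
```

View pics/topc.png

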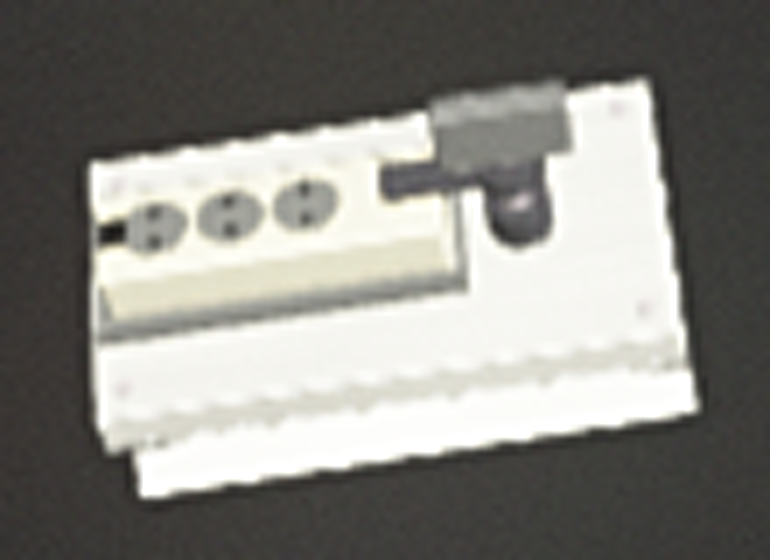

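View pics/scenec.png

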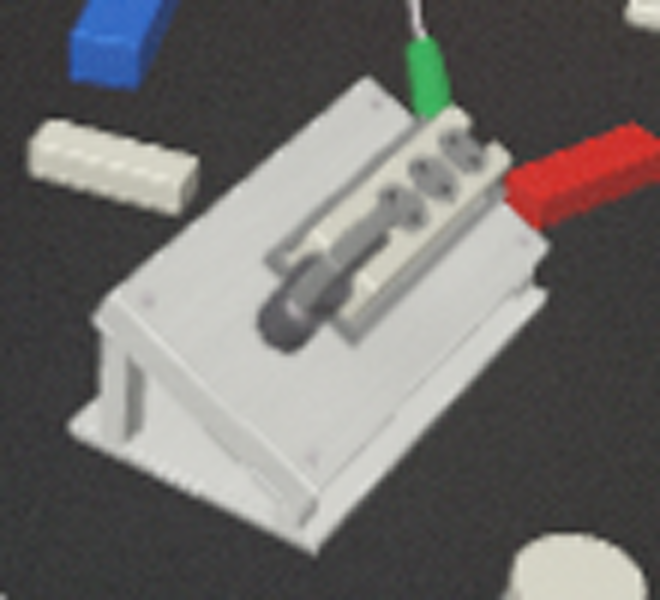

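The crops show the white strip in the nest with three round sockets. The steel arm lies over its clamp-side end and the grey fin handle stands on the screw, so the choice is confirmed. Next I fit the stand and tray from these corners.

```bash
cat > h.py <<'E'
import numpy as np, cv2
from bench import state,snapshot
from scipy.optimize import least_squares
from scipy.spatial.transform import Rotation as R
def K(d):
    f=200/np.tan(np.radians(d["fovy"]/2)); return np.array([[f,0,d["cx"]],[0,f,d["cy"]],[0,0,1]])
def proj(d,P):
    C,Rw=np.asarray(d["xyz"]),np.asarray(d["rotation"])
    q=(np.atleast_2d(P)-C)@Rw; s=q[:,:2]/q[:,2:]; s=s*(1+d["k1"]*(s**2).sum(1,keepdims=True))
    k=K(d); return s*k[0,0]+k[:2,2]
def wristcam():
    s=state(); d=snapshot("wrist"); M=np.asarray(d["mount"]); 
    d["xyz"]=s["tool_pos"]+s["eef_rot"]@M[:3,3]; d["rotation"]=s["eef_rot"]@M[:3,:3]; return s,d
def ground(d,uv,z):
    k=K(d); s=(np.array(uv,float)-k[:2,2])/k[0,0]; t=s.copy()
    for _ in range(20): t=s/(1+d["k1"]*(t**2).sum())
    v=np.asarray(d["rotation"])@np.array([*t,1]); return d["xyz"]+v*(z-d["xyz"][2])/v[2]
def rz(t): return R.from_euler("z",t).as_matrix()
DR=R.from_euler("y",-0.47).as_matrix() # deck frame in stand; check: z=(-s,0,c)
def deck(p,P): # deck coords (origin deck centre) -> world; p=(x,y,yaw)
    return (np.atleast_2d(P)@DR.T+[0,0,75])@rz(p[2]).T+[p[0],p[1],0]
def stand(p,P): return np.atleast_2d(P)@rz(p[2]).T+[p[0],p[1],0]
E
python3 - <<'E'
from h import *
import pickle
T=snapshot("top");S=snapshot("scene");s,W=wristcam();cv2.imwrite("pics/w0.png",W["img"]);print(W["mount"],W["fovy"],W["k1"])
pickle.dump((T,S),open("cams.pkl","wb"))
tc=lambda u,v:(200+(u+.5)/7-.5,160+(v+.5)/7-.5); sc=lambda u,v:(310+(u+.5)/6-.5,140+(v+.5)/6-.5)
obs=[(T,'b',1,-1,tc(140,498)),(T,'b',1,1,tc(698,410)),(S,'b',1,1,sc(72,430)),(S,'b',-1,1,sc(318,550)),(S,'b',-1,-1,sc(547,293)),
(T,'d',-1,-1,tc(92,162)),(T,'d',-1,1,tc(648,80)),(S,'d',1,-1,sc(368,78)),(S,'d',1,1,sc(105,303)),(S,'d',-1,1,sc(318,495)),(S,'d',-1,-1,sc(547,243)),(T,'d',1,-1,tc(106,435)),(T,'d',1,1,tc(686,350))]
def res(q):
    r=[]
    for d,k,a,b,uv in obs:
        P=stand(q[:3],[a*80,b*135,q[4]]) if k=='b' else deck(q[:3],[a*q[3],b*135,0])
        r+=list(proj(d,P)[0]-uv)
    return np.array(r)
o=least_squares(res,[500,120,np.pi+.146,80,5],loss="soft_l1");print(o.x,np.round(res(o.x).reshape(-1,2),1).tolist())
p=o.x[:3]
print("grip",deck(p,[0,68,74]),"strip centre",deck(p,[0,-45,0]),"n",rz(p[2])@DR[:,2],"x",rz(p[2])@DR[:,0])
for uv in[(339.5,174),(383.5,174),(383.5,244),(338.5,243)]:print(uv,ground(T,uv,26))
for n,uv in dict(jar=(292,135),drv=(187,229),drv2=(144,268),cov=(448,239),red=(197,205),bl=(218,290),wb=(240,263)).items():print(n,ground(T,uv,5).round())
E
```

```text
[[ 1.68930595e-04 -9.61616798e-01 -2.74395892e-01  6.92124559e+01]
 [ 9.99999985e-01  1.73942395e-04  6.06664954e-06 -1.42676122e-01]
 [ 4.18952866e-05 -2.74395889e-01  9.61616813e-01 -1.43899163e+02]
 [ 0.00000000e+00  0.00000000e+00  0.00000000e+00  1.00000000e+00]] 70.95528675705177 -0.037110322232302546
[531.31039571 153.48881302   3.29982674  76.35713331   7.84630573] [[0.3, -1.7], [-0.1, -1.5], [0.6, -0.1], [1.1, 0.0], [1.3, 0.8], [-0.1, 1.7], [0.1, 1.1], [-1.9, -0.9], [-1.1, -1.8], [-1.3, 0.0], [-0.3, 0.6], [-1.0, 0.0], [0.3, -0.9]]
grip [[575.12037123  91.61922087 140.97605333]] strip centre [[524.21953876 197.92663191  75.        ]] n [0.44722842 0.07136337 0.89156829] x [-0.88043    -0.14048852  0.45288629]
(339.5, 174) [ 616.98332247 -128.46582295   26.        ]
(383.5, 174) [ 617.36812827 -277.54910269   26.        ]
(383.5, 244) [ 380.30062652 -272.57055109   26.        ]
(338.5, 243) [ 383.39690588 -123.52723906   26.        ]
jar [760.  34.   5.]
drv [431. 386.   5.]
drv2 [299. 526.   5.]
cov [ 399. -494.    5.]
red [513. 355.   5.]
bl [228. 275.   5.]
wb [318. 204.   5.]
```

```bash
cat >> h.py <<'E'
def target(p,P,phi=0): # tool pose over deck point, tool z=-n, tool y=-stand x, turned phi about screw (+ anticlockwise from above)
    A=rz(p[2])@DR; B=A@rz(phi)@np.array([[0,-1,0],[-1,0,0],[0,0,-1.]]); return deck(p,P)[0],B
def delta(pos,B):
    s=state(); rv=R.from_matrix(B@s["eef_rot"].T).as_rotvec(degrees=True); d=(pos-s["tool_pos"])/10
    print("turn",rv.round(2),"|",np.linalg.norm(rv).round(1),"shift cm",d.round(3),"|",np.linalg.norm(d).round(2)); return rv,d
E
python3 - <<'E'
from h import *
p=[531.3,153.5,3.2998]
t,B=target(p,[0,-10,170]);print(t,B);delta(t,B)
E
```

```text
[605.75367315 175.50485385 226.56660899] [[-0.1575482   0.88043376 -0.44723032]
 [ 0.9875113   0.14046497 -0.07135142]
 [ 0.         -0.45288629 -0.89156829]]
turn [-17.39  22.04 -57.32] | 63.8 shift cm [ 36.659 -40.171  -0.433] | 54.39
```

View pics/w0.png

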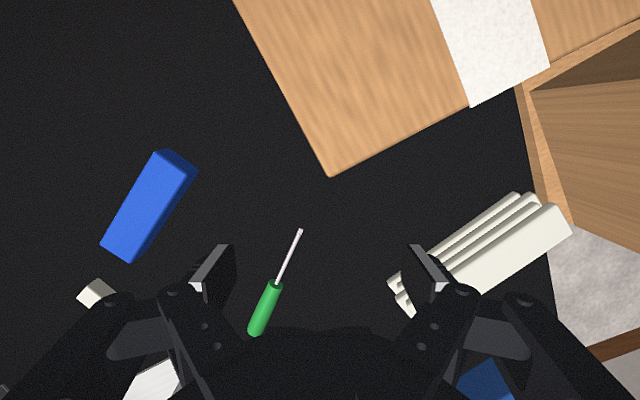

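The wrist view shows the driver (300,230 to 255,330), the blue block (148,205) and the stacked decoy strips (500,250). The camera axes agree with the map, so I move over the stand.

Emit:
{"api": "send_rows", "payload": {"plan": [[-0.97, 1.22, -3.18, 2.04, -2.23, 0, 1], [-0.97, 1.22, -3.18, 2.04, -2.23, 0, 1], [-0.97, 1.22, -3.18, 2.04, -2.23, 0, 1], [-0.97, 1.22, -3.18, 2.04, -2.23, 0, 1], [-0.97, 1.22, -3.18, 2.04, -2.23, 0, 1], [-0.97, 1.22, -3.18, 2.04, -2.23, 0, 1], [-0.97, 1.22, -3.18, 2.04, -2.23, 0, 1], [-0.97, 1.22, -3.18, 2.04, -2.23, 0, 1], [-0.97, 1.22, -3.18, 2.04, -2.23, 0, 1], [-0.97, 1.22, -3.18, 2.04, -2.23, 0, 1], [-0.97, 1.22, -3.18, 2.04, -2.23, 0, 1], [-0.97, 1.22, -3.18, 2.04, -2.23, 0, 1], [-0.97, 1.22, -3.18, 2.04, -2.23, 0, 1], [-0.97, 1.22, -3.18, 2.04, -2.23, 0, 1], [-0.97, 1.22, -3.18, 2.04, -2.23, 0, 1], [-0.97, 1.22, -3.18, 2.04, -2.23, 0, 1], [-0.97, 1.22, -3.18, 2.04, -2.23, 0, 1], [-0.97, 1.22, -3.18, 2.04, -2.23, 0, 1], [0, 0, 0, 0, 0, 0, 1], [0, 0, 0, 0, 0, 0, 1]]}}

```text
time_s: 1.92
tool_pos: [607.5, 173.2, 229.9]
eef_rot: [[-0.155, 0.881, -0.447], [0.988, 0.137, -0.073], [-0.003, -0.453, -0.891]]
ft_force: [-0.6, 0.1, -0.3]
width: 85.6
grasp_force: 0.0
```

Run:
```python
from h import *
import pickle
p=[531.3,153.5,3.2998]
s,W=wristcam();pickle.dump(W,open("w1.pkl","wb"));cv2.imwrite("pics/w1.png",W["img"])
print(s["joint_pos"].round(1),s["ft_force"].round(2));delta(*target(p,[0,-10,170]))
pts=dict(top=deck(p,[[x,y,91.5] for x in(-7,7) for y in(68-31,68+31)]),strip=deck(p,[[x,y,38] for x in(-25,25) for y in(-125,35)]),deckc=deck(p,[[x,y,0] for x in(-76,76) for y in(-135,135)]))
for k,v in pts.items():print(k,proj(W,v).round().tolist())
```

```text
[-28.4  43.   19.9  66.8 -14.1  99.4  -0.4] [-0.61  0.1  -0.28]
turn [ 0.08  0.01 -0.03] | 0.1 shift cm [-0.087  0.013 -0.386] | 0.4
top [[327.0, 252.0], [327.0, 311.0], [311.0, 252.0], [312.0, 311.0]]
strip [[346.0, 64.0], [342.0, 227.0], [291.0, 65.0], [296.0, 227.0]]
deckc [[392.0, 61.0], [378.0, 288.0], [246.0, 61.0], [261.0, 288.0]]
```

View pics/w1.png

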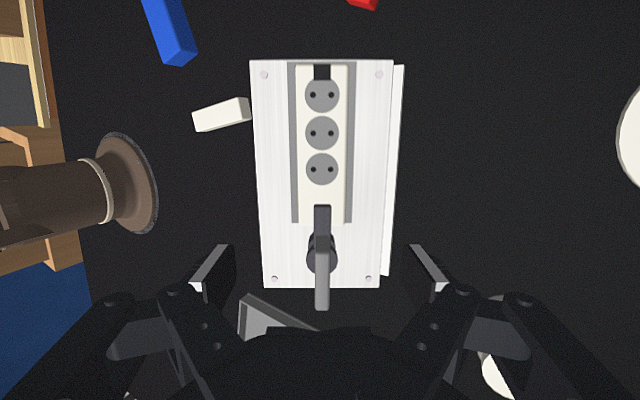

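The wrist view matches the model. The fin top runs about (315–329, 250–310), the strip (297–347, 64–225), and the deck corners are near (249,61), (393,61), (264,288) and (380,288). I refine the fit on these.

Run:
```python
from h import *
import pickle
W=pickle.load(open("w1.pkl","rb"));g=cv2.cvtColor(W["img"],cv2.COLOR_BGR2GRAY).astype(float)
for r in(80,110,150,190,240,270,280,300):
    v=g[r-2:r+3].mean(0)[235:410];d=np.diff(v);i=[k for k in range(1,len(d)-1) if abs(d[k])>12 and abs(d[k])>=abs(d[k-1]) and abs(d[k])>abs(d[k+1])]
    print(r,[(k+235.5,int(d[k])) for k in i])
for c in(275,322,340,355): 
    v=g[40:330,c-2:c+3].mean(1);d=np.diff(v);i=[k for k in range(1,len(d)-1) if abs(d[k])>15 and abs(d[k])>=abs(d[k-1]) and abs(d[k])>abs(d[k+1])]
    print("c",c,[(k+40.5,int(d[k])) for k in i])
obs=[('d',(-1,-1),(393,61)),('d',(1,-1),(249.5,61)),('d',(-1,1),(379.5,288)),('d',(1,1),(263.5,288)),('f',(-1,1),(329,310)),('f',(1,1),(315.5,310))]
def res(q):
    return np.concatenate([proj(W,deck(q[:3],[a*q[3],b*135,0] if k=='d' else [a*7,68+b*31,91.5]))[0]-uv for k,(a,b),uv in obs])
o=least_squares(res,[531,153,3.3,76]);print(o.x,res(o.x).reshape(-1,2).round(1).tolist())
p=o.x[:3]
print("strip",proj(W,deck(p,[[x,y,38] for x in(-25,25) for y in(-125,35)])).round(1).tolist())
```

```text
80 [(249.5, 178), (286.5, -73), (295.5, 66), (309.5, -17), (313.5, -53), (330.5, 40), (334.5, 18), (346.5, -34), (355.5, 62), (392.5, 74), (402.5, -130)]
110 [(240.5, -59), (251.5, 212), (287.5, -79), (295.5, 66), (310.5, -17), (312.5, -13), (332.5, 15), (346.5, -36), (348.5, 17), (354.5, 56), (389.5, -43), (400.5, -87)]
150 [(254.5, 169), (288.5, -58), (296.5, 73), (314.5, -12), (345.5, -37), (353.5, 60), (386.5, -20), (388.5, 25), (397.5, -101)]
190 [(256.5, 129), (290.5, -66), (297.5, 72), (344.5, -36), (352.5, 63), (385.5, 21), (394.5, -122)]
240 [(260.5, 126), (308.5, -157), (310.5, 17), (313.5, 15), (315.5, -24), (331.5, -17), (333.5, 106), (380.5, -16), (382.5, 24), (390.5, -107)]
270 [(262.5, 148), (309.5, -36), (314.5, 37), (327.5, -24), (330.5, 26), (333.5, 35), (378.5, -19), (388.5, -147)]
280 [(262.5, 195), (277.5, 25), (314.5, -114), (327.5, -31), (329.5, 98), (379.5, -131)]
300 [(238.5, 51), (314.5, 70), (329.5, -40)]
c 275 [(59.5, 91), (275.5, -82), (278.5, 19), (287.5, -204), (306.5, 17), (319.5, 30), (325.5, -73)]
c 322 [(58.5, 79), (61.5, -39), (63.5, -48), (79.5, 58), (112.5, 60), (115.5, -56), (149.5, 57), (152.5, -59), (184.5, 66), (203.5, -105), (206.5, 26), (253.5, 23), (310.5, -79)]
c 340 [(58.5, 81), (61.5, -39), (64.5, 36), (287.5, -202)]
c 355 [(58.5, 81), (61.5, -24), (287.5, -194)]
[534.04895673 154.70608225   3.30048507  74.74753545] [[0.1, -1.2], [-0.5, -0.5], [-0.6, -0.2], [0.2, 0.1], [0.5, 1.0], [-0.7, 1.1]]
strip [[348.8, 63.2], [345.1, 227.0], [294.0, 63.4], [298.0, 227.2]]
```

```bash
sed -i '$a P=[534.05,154.7,3.3005]' h.py
python3 - <<'E'
from h import *
a=target(P,[0,68,110]);delta(*a);b=target(P,[0,68,55]);print((b[0]-a[0])/10, "axis n",a[1][:,2]*-1)
E
```

```text
turn [0.08 0.01 0.01] | 0.1 shift cm [-1.262 -7.994 -5.735] | 9.92
[-2.45949148 -0.39415453 -4.90362559] axis n [0.44718027 0.07166446 0.89156829]
```

Emit:
{"api": "send_rows", "payload": {"plan": [[0, 0, 0, -0.25, -1.6, -1.15, 1], [0, 0, 0, -0.25, -1.6, -1.15, 1], [0, 0, 0, -0.25, -1.6, -1.15, 1], [0, 0, 0, -0.25, -1.6, -1.15, 1], [0, 0, 0, -0.25, -1.6, -1.15, 1], [0, 0, 0, 0, 0, 0, 1], [0, 0, 0, -0.5, -0.08, -0.98, 1], [0, 0, 0, -0.5, -0.08, -0.98, 1], [0, 0, 0, -0.5, -0.08, -0.98, 1], [0, 0, 0, -0.5, -0.08, -0.98, 1], [0, 0, 0, -0.46, -0.08, -0.98, 1], [0, 0, 0, 0, 0, 0, 1], [0, 0, 0, 0, 0, 0, 1]]}}

```text
time_s: 3.05
tool_pos: [568.8, 92.3, 124.2]
eef_rot: [[-0.16, 0.88, -0.447], [0.987, 0.142, -0.074], [-0.001, -0.453, -0.891]]
ft_force: [0.9, 0.1, -0.6]
width: 85.0
grasp_force: 0.0
```

Run:
```python
from h import *
s,W=wristcam();print(s["joint_pos"].round(1),s["ft_force"].round(2));delta(*target(P,[0,68,55]))
cv2.imwrite("pics/w2.png",W["img"][150:400])
print(proj(W,deck(P,[[x,y,91.5] for x in(-7,7) for y in(37,99)])).round().tolist())
```

```text
[-24.9  42.8  19.7  82.5 -12.2  84.2   6.4] [ 0.9   0.07 -0.58]
turn [ 0.07  0.06 -0.07] | 0.1 shift cm [-0.    -0.066 -0.077] | 0.1
[[337.0, 219.0], [335.0, 343.0], [303.0, 219.0], [305.0, 342.0]]
```

View pics/w2.png

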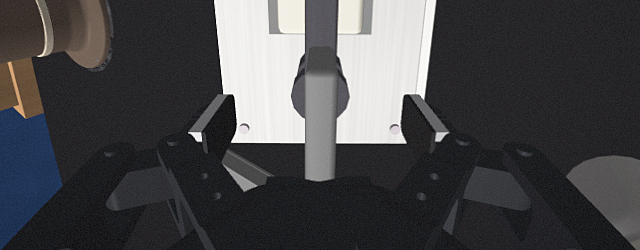

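The fin, about (305–337) in the picture, is centred between the pads. I close the fingers on it.

Emit:
{"api": "send_rows", "payload": {"plan": [[0, 0, 0, 0, -0.03, -0.05, 0.4], [0, 0, 0, 0, 0, 0, 0.3], [0, 0, 0, 0, 0, 0, 0.2], [0, 0, 0, 0, 0, 0, 0], [0, 0, 0, 0, 0, 0, 0], [0, 0, 0, 0, 0, 0, 0], [0, 0, 0, 0, 0, 0, 0], [0, 0, 0, 0, 0, 0, 0], [0, 0, 0, 0, 0, 0, 0], [0, 0, 0, 0, 0, 0, 0]], "newtons": 40}}

```text
time_s: 3.93
tool_pos: [569.7, 91.8, 124.3]
eef_rot: [[-0.159, 0.881, -0.445], [0.987, 0.142, -0.073], [-0.001, -0.451, -0.892]]
ft_force: [3.0, 0.6, 0.8]
width: 13.3
grasp_force: 41.6
```

Run:
```python
from h import *
s=state();A=target(P,[0,68,55])[1];n=-A[:,2];print(s["width"],s["grasp_force"],s["ft_force"],s["wrist_torque"],s["wrist_torque"]@n);delta(*target(P,[0,68,55]));print(np.degrees(.2)*n)
```

```text
13.28602236416506 41.56201422214508 [3.03461299 0.60872228 0.84588997] [ 0.08804856 -0.95046837  0.04966821] 0.01554137916092745
turn [ 0.06  0.12 -0.06] | 0.1 shift cm [-0.034 -0.025 -0.031] | 0.05
[ 5.12430841  0.82121423 10.21662001]
```

Emit:
{"api": "send_rows", "payload": {"plan": [[0.67, 0.11, 1.34, 0, 0, 0, 0], [0.67, 0.11, 1.34, 0, 0, 0, 0], [0.67, 0.11, 1.34, 0, 0, 0, 0], [0.67, 0.11, 1.34, 0, 0, 0, 0], [0.45, 0.07, 0.89, 0, 0, 0, 0], [0, 0, 0, 0, 0, 0, 0]]}}

```text
time_s: 4.43
tool_pos: [569.8, 91.9, 124.5]
eef_rot: [[-0.264, 0.855, -0.445], [0.963, 0.26, -0.071], [0.055, -0.448, -0.893]]
ft_force: [5.1, 3.3, 0.7]
width: 13.4
grasp_force: 89.9
```

```bash
cat >> h.py <<'E'
def turned():
    s=state();B=target(P,[0,68,55])[1];n=-B[:,2];rv=R.from_matrix(s["eef_rot"]@B.T).as_rotvec(degrees=True)
    print("turn about screw",(rv@n).round(2),"moment",(s["wrist_torque"]@n).round(3),"F",s["ft_force"].round(1),"w",s["width"].round(1),s["grasp_force"].round(1),s["joint_pos"].round(1)); return s
E
python3 -c "from h import *;turned()"
```

```text
Traceback (most recent call last):
  File "h.py", line 31, in turned
    print("turn about screw",(rv@n).round(2),"moment",(s["wrist_torque"]@n).round(3),"F",s["ft_force"].round(1),"w",s["width"].round(1),s["grasp_force"].round(1),s["joint_pos"].round(1)); return s
                                                                                                                    ^^^^^^^^^^^^^^^^
AttributeError: 'float' object has no attribute 'round'
```

```bash
sed -i 's/s\["width"\].round(1),s\["grasp_force"\].round(1)/s["width"],s["grasp_force"]/' h.py; python3 -c "from h import *;turned()"
```

```text
turn about screw 7.0 moment -2.421 F [5.1 3.3 0.7] w 13.396358018674013 89.9335060827434 [-23.7  42.5  17.8  82.4 -11.3  84.   12.5]
```

The moment of −2.4 N m shows a dead stop in the + direction, so the screw opens the other way.

Emit:
{"api": "send_rows", "payload": {"plan": [[-1.56, -0.25, -3.12, 0, 0, 0, 0], [-1.56, -0.25, -3.12, 0, 0, 0, 0], [-1.12, -0.18, -2.23, 0, 0, 0, 0], [-1.12, -0.18, -2.23, 0, 0, 0, 0], [-1.12, -0.18, -2.23, 0, 0, 0, 0], [-1.12, -0.18, -2.23, 0, 0, 0, 0], [0, 0, 0, 0, 0, 0, 0]]}}

```text
time_s: 5.02
tool_pos: [569.7, 91.7, 124.4]
eef_rot: [[-0.004, 0.895, -0.446], [0.997, -0.032, -0.074], [-0.08, -0.445, -0.892]]
ft_force: [5.2, 0.2, 1.4]
width: 13.6
grasp_force: 41.9
```

```bash
python3 -c "from h import *;turned()"
```

```text
turn about screw -9.97 moment -0.125 F [5.2 0.2 1.4] w 13.64126350913545 41.87190771102905 [-26.4  43.2  22.4  82.6 -13.6  84.4  -2.2]
```

Emit:
{"api": "send_rows", "payload": {"plan": [[-2.24, -0.36, -4.46, 0, 0, 0, 0], [-2.24, -0.36, -4.46, 0, 0, 0, 0], [-2.24, -0.36, -4.46, 0, 0, 0, 0], [-2.24, -0.36, -4.46, 0, 0, 0, 0], [-2.24, -0.36, -4.46, 0, 0, 0, 0], [-2.24, -0.36, -4.46, 0, 0, 0, 0], [-2.24, -0.36, -4.46, 0, 0, 0, 0], [-2.24, -0.36, -4.46, 0, 0, 0, 0], [-2.24, -0.36, -4.46, 0, 0, 0, 0], [-2.24, -0.36, -4.46, 0, 0, 0, 0], [-2.24, -0.36, -4.46, 0, 0, 0, 0], [-2.24, -0.36, -4.46, 0, 0, 0, 0], [-2.24, -0.36, -4.46, 0, 0, 0, 0], [-1.79, -0.29, -3.57, 0, 0, 0, 0], [0, 0, 0, 0, 0, 0, 0]]}}

```text
time_s: 6.27
tool_pos: [569.4, 91.9, 124.5]
eef_rot: [[0.833, 0.323, -0.448], [0.326, -0.943, -0.074], [-0.446, -0.085, -0.891]]
ft_force: [4.2, -0.0, 3.0]
width: 13.7
grasp_force: 42.0
```

Run:
```python
from h import *
turned();delta(*target(P,[0,68,55],np.radians(-79)))
```

```text
turn about screw -79.05 moment -0.068 F [ 4.2 -0.   3. ] w 13.675777846891629 42.014281153678894 [-36.5  47.7  40.9  83.3 -24.3  87.1 -61.3]
turn [ 0.12 -0.07  0.  ] | 0.1 shift cm [-0.003 -0.042 -0.046] | 0.06
```

Emit:
{"api": "send_rows", "payload": {"plan": [[0, 0, 0, 0, 0, 0, 0.5], [0, 0, 0, 0, 0, 0, 0.5], [0, 0, 0, 0, 0, 0, 0.5], [0, 0, 0, 0, 0, 0, 0.5], [0, 0, 0, 0.45, 0.07, 0.89, 0.5], [0, 0, 0, 0.9, 0.14, 1.78, 0.5], [0, 0, 0, 0.9, 0.14, 1.78, 0.5], [0, 0, 0, 0.9, 0.14, 1.78, 0.7], [0, 0, 0, 0.45, 0.07, 0.89, 1]]}}

```text
time_s: 7.02
tool_pos: [606.9, 97.2, 198.2]
eef_rot: [[0.834, 0.324, -0.446], [0.327, -0.942, -0.074], [-0.444, -0.084, -0.892]]
ft_force: [0.1, -0.9, -0.7]
width: 66.0
grasp_force: 0.0
```

Run:
```python
from h import *
turned();a=target(P,[0,-45,110]);delta(*a);b=target(P,[0,-45,13]);print((b[0]-a[0])/10)
```

```text
turn about screw -79.0 moment 0.056 F [ 0.1 -0.9 -0.7] w 65.95029658143571 0.0 [-34.6  47.   41.9  73.1 -23.4  96.9 -62.9]
turn [35.35  5.81 70.4 ] | 79.0 shift cm [-3.076 10.978 -2.509] | 11.67
[-4.3376486  -0.69514527 -8.6482124 ]
```

Emit:
{"api": "send_rows", "payload": {"plan": [[2.525, 0.415, 5.03, -0.22, 0.784, -0.18, 1], [2.525, 0.415, 5.03, -0.22, 0.784, -0.18, 1], [2.525, 0.415, 5.03, -0.22, 0.784, -0.18, 1], [2.525, 0.415, 5.03, -0.22, 0.784, -0.18, 1], [2.525, 0.415, 5.03, -0.22, 0.784, -0.18, 1], [2.525, 0.415, 5.03, -0.22, 0.784, -0.18, 1], [2.525, 0.415, 5.03, -0.22, 0.784, -0.18, 1], [2.525, 0.415, 5.03, -0.22, 0.784, -0.18, 1], [2.525, 0.415, 5.03, -0.22, 0.784, -0.18, 1], [2.525, 0.415, 5.03, -0.22, 0.784, -0.18, 1], [2.525, 0.415, 5.03, -0.22, 0.784, -0.18, 1], [2.525, 0.415, 5.03, -0.22, 0.784, -0.18, 1], [2.525, 0.415, 5.03, -0.22, 0.784, -0.18, 1], [2.525, 0.415, 5.03, -0.22, 0.784, -0.18, 1], [0, 0, 0, 0, 0, 0, 1], [0, 0, 0, 0, 0, 0, 1]]}}

```text
time_s: 8.35
tool_pos: [574.4, 207.1, 170.3]
eef_rot: [[-0.157, 0.88, -0.448], [0.988, 0.139, -0.075], [-0.004, -0.454, -0.891]]
ft_force: [0.2, -0.6, -0.4]
width: 85.4
grasp_force: 0.0
```

Run:
```python
from h import *
turned();delta(*target(P,[0,-45,110]));delta(*target(P,[0,-45,13]))
T=snapshot("top");S=snapshot("scene");s,W=wristcam()
a=cv2.resize(T["img"][160:240,200:310],(440,320),interpolation=cv2.INTER_CUBIC);b=cv2.resize(S["img"][140:240,310:420],(352,320),interpolation=cv2.INTER_CUBIC)
w=cv2.resize(W["img"],(448,280));w=np.hstack([w,np.zeros((280,344,3),np.uint8)])
cv2.imwrite("pics/c3.png",np.vstack([np.hstack([a,b]),w]))
for z in(38,):print(proj(W,deck(P,[[x,y,z] for x in(-25,25) for y in(-60,-30,0)])).round(1).tolist())
g=cv2.cvtColor(W["img"],cv2.COLOR_BGR2GRAY).astype(float)
for y in(-30,0,20):
    uv=proj(W,deck(P,[0,y,38]))[0];r=int(round(uv[1]))
    if not 3<r<396: continue
    v=g[r-2:r+3].mean(0);d=np.diff(v);i=[k+.5 for k in range(220,420) if abs(d[k])>20 and abs(d[k])>=abs(d[k-1]) and abs(d[k])>abs(d[k+1])];print(y,r,proj(W,deck(P,[[25,y,38],[-25,y,38]])).round(1)[:,0],i)
```

```text
turn about screw -0.14 moment -0.024 F [ 0.2 -0.6 -0.4] w 85.36388529338262 0.0 [-32.1  43.3  19.3  74.6 -15.4  91.6  -2.3]
turn [ 0.22 -0.04  0.05] | 0.2 shift cm [ 0.171 -0.006  0.276] | 0.32
turn [ 0.22 -0.04  0.05] | 0.2 shift cm [-4.166 -0.701 -8.372] | 9.38
[[350.7, 189.7], [349.6, 225.5], [348.6, 258.7], [286.8, 189.9], [288.1, 225.7], [289.3, 258.9]]
-30 226 [288.1 349.6] [241.5, 281.5, 289.5, 299.5, 339.5, 348.5, 357.5, 395.5, 397.5, 406.5]
0 259 [289.3 348.6] [243.5, 282.5, 290.5, 347.5, 355.5, 394.5, 401.5, 419.5]
20 280 [290.1 348. ] [245.5, 283.5, 290.5, 346.5, 354.5, 392.5, 400.5]
```

View pics/c3.png

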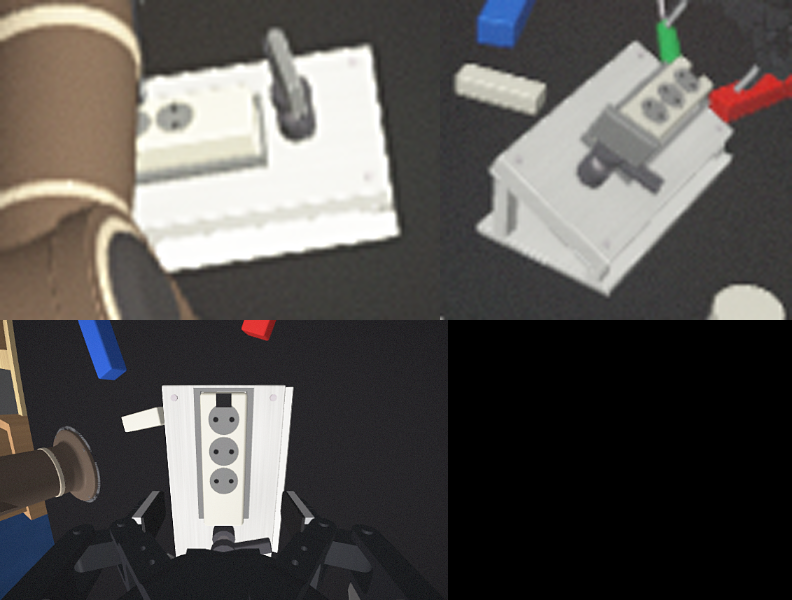

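The clamp arm has swung clear towards the low side and the strip is centred under the gripper. I descend and grip it.

Emit:
{"api": "send_rows", "payload": {"plan": [[0.2, 0, 0, -0.6, -0.1, -1.2, 1], [0, 0, 0, -0.6, -0.1, -1.2, 1], [0, 0, 0, -0.6, -0.1, -1.2, 1], [0, 0, 0, -0.6, -0.1, -1.2, 1], [0, 0, 0, -0.6, -0.1, -1.2, 1], [0, 0, 0, -0.47, -0.08, -0.95, 1], [0, 0, 0, -0.4, -0.07, -0.8, 1], [0, 0, 0, -0.3, -0.05, -0.62, 1], [0, 0, 0, 0, 0, 0, 1]]}}

```text
time_s: 9.25
tool_pos: [531.9, 199.7, 85.6]
eef_rot: [[-0.159, 0.879, -0.449], [0.987, 0.141, -0.072], [0.0, -0.455, -0.891]]
ft_force: [-0.5, 1.1, 0.2]
width: 85.4
grasp_force: 0.0
```

Run:
```python
from h import *
turned();delta(*target(P,[0,-45,13]))
```

```text
turn about screw 0.02 moment -0.026 F [-0.5  1.1  0.2] w 85.37700733332305 0.0 [-33.1  44.2  18.1  85.4 -16.3  80.   -0.9]
turn [ 0.01 -0.12 -0.02] | 0.1 shift cm [0.081 0.034 0.101] | 0.13
```

Emit:
{"api": "send_rows", "payload": {"plan": [[0, 0, 0, 0.06, 0.03, 0.1, 0.7], [0, 0, 0, 0, 0, 0, 0.6], [0, 0, 0, 0, 0, 0, 0.5], [0, 0, 0, 0, 0, 0, 0.4], [0, 0, 0, 0, 0, 0, 0.4], [0, 0, 0, 0, 0, 0, 0.4], [0, 0, 0, 0, 0, 0, 0.4]], "newtons": 50}}

```text
time_s: 9.83
tool_pos: [534.5, 200.5, 88.3]
eef_rot: [[-0.159, 0.881, -0.445], [0.987, 0.142, -0.071], [0.001, -0.451, -0.893]]
ft_force: [4.4, 1.0, 4.6]
width: 49.1
grasp_force: 54.9
```

Run:
```python
from h import *
turned();delta(*target(P,[0,-45,13]))
```

```text
turn about screw 0.07 moment 0.015 F [4.4 1.  4.6] w 49.11892352459709 54.86212134361267 [-33.   44.1  18.1  85.1 -16.2  80.1  -0.9]
turn [-0.08  0.11 -0.04] | 0.1 shift cm [-0.179 -0.044 -0.171] | 0.25
```

Emit:
{"api": "send_rows", "payload": {"plan": [[0, 0, 0, 0.22, 0.04, 0.45, 0.4], [0, 0, 0, 0.45, 0.07, 0.89, 0.4], [0, 0, 0, 0.67, 0.11, 1.34, 0.4], [0, 0, 0, 0.9, 0.14, 1.78, 0.4], [0, 0, 0, 0.9, 0.14, 1.78, 0.4], [0, 0, 0, 0.67, 0.11, 1.34, 0.4], [0, 0, 0, 0, 0, 0, 0.4]]}}

```text
time_s: 10.42
tool_pos: [573.6, 206.6, 166.0]
eef_rot: [[-0.159, 0.882, -0.444], [0.987, 0.142, -0.07], [0.001, -0.45, -0.893]]
ft_force: [-0.2, 0.1, -2.5]
width: 49.3
grasp_force: 53.8
```

Run:
```python
from h import *
import pickle
turned()
T,S=pickle.load(open("cams.pkl","rb"))
# tray fit from top picture edges
g=cv2.cvtColor(T["img"],cv2.COLOR_BGR2GRAY);m=((g>70)&(g<190)).astype(np.uint8);m[:,:325]=0;m[:,400:]=0;m[:150]=0;m[260:]=0
m=cv2.morphologyEx(m,cv2.MORPH_CLOSE,np.ones((5,5)));c=max(cv2.findContours(m,0,2)[0],key=cv2.contourArea);c2=cv2.approxPolyDP(c,6,True)[:,0];print(c2.tolist())
gs=cv2.cvtColor(S["img"],cv2.COLOR_BGR2GRAY);m=((gs>60)&(gs<200)).astype(np.uint8);m[:,:225]=0;m[:,335:]=0;m[:205]=0;m[290:]=0
m=cv2.morphologyEx(m,cv2.MORPH_CLOSE,np.ones((5,5)));c=max(cv2.findContours(m,0,2)[0],key=cv2.contourArea);c3=cv2.approxPolyDP(c,3,True)[:,0];print(c3.tolist())
co=np.array([[1,1],[1,-1],[-1,-1],[-1,1]])
uvT=np.array([(339.5,174),(383.5,174),(383.5,244),(338.5,243)])
P3=lambda q:np.c_[co*[120,75],np.full(4,26)]@rz(q[2]).T+[q[0],q[1],0]
o=least_squares(lambda q:(proj(T,P3(q))-uvT).ravel(),[500,-200,0]);print(o.x,o.fun.round(1));print("scene pred",proj(S,P3(o.x)).round(1).tolist())
```

```text
turn about screw 0.07 moment -0.058 F [-0.2  0.1 -2.5] w 49.30080412744152 53.8031405210495 [-32.1  43.2  19.2  75.2 -15.6  90.7  -1.9]
[[339, 172], [337, 243], [382, 244], [383, 174]]
[[275, 211], [237, 232], [236, 237], [288, 285], [321, 262], [329, 246], [319, 246], [317, 239], [306, 236]]
[ 4.99619914e+02 -2.00520568e+02 -1.80240983e-02] [-0.2 -1.1  0.  -0.3  0.2  0.6 -0.   0.7]
scene pred [[325.8, 251.9], [286.1, 280.3], [235.1, 234.0], [273.8, 211.8]]
```

Run:
```python
from h import *
s=state();B0=target(P,[0,-45,13])[1]
print("ht",(s["tool_pos"]-deck(P,[0,-45,0])[0])@(-B0[:,2]),(s["tool_pos"]-deck(P,[0,-45,0])[0])@B0[:,0])
x=s["eef_rot"][:,0].copy();x[2]=0;x/=np.linalg.norm(x);z=np.array([0,0,-1.]);L=np.c_[x,np.cross(z,x),z]
delta(s["tool_pos"]+[-40,0,100],L)
G=rz(-0.018)@np.diag([1,-1,-1.]);print(R.from_matrix(G@L.T).as_rotvec(degrees=True))
print((np.array([499.6,-200.5,0])-s["tool_pos"]-[-40,0,100])/10)
```

```text
ht 102.52117695207008 0.00619803021696145
turn [ 4.180e+00 -2.639e+01 -2.000e-02] | 26.7 shift cm [-4.  0. 10.] | 10.77
[  -0.           -0.         -100.17670894]
[ -3.39602456 -40.71123314 -26.59999902]
```

Emit:
{"api": "send_rows", "payload": {"plan": [[0.7, -4.4, 0, -0.67, 0, 1.67, 0.4], [0.7, -4.4, 0, -0.67, 0, 1.67, 0.4], [0.7, -4.4, 0, -0.67, 0, 1.67, 0.4], [0.7, -4.4, 0, -0.67, 0, 1.67, 0.4], [0.7, -4.4, 0, -0.67, 0, 1.67, 0.4], [0.7, -4.4, 0, -0.67, 0, 1.67, 0.4], [0, 0, 0, 0, 0, 0, 0.4]]}}

```text
time_s: 11.0
tool_pos: [529.1, 206.6, 266.7]
eef_rot: [[-0.16, 0.987, 0.001], [0.987, 0.16, 0.003], [0.003, 0.002, -1.0]]
ft_force: [0.2, 0.0, -3.2]
width: 48.9
grasp_force: 53.7
```

Emit:
{"api": "send_rows", "payload": {"plan": [[0, 0, -5, -0.17, -2.03, 0, 0.4], [0, 0, -5, -0.17, -2.03, 0, 0.4], [0, 0, -5, -0.17, -2.03, 0, 0.4], [0, 0, -5, -0.17, -2.03, 0, 0.4], [0, 0, -5, -0.17, -2.03, 0, 0.4], [0, 0, -5, -0.17, -2.03, 0, 0.4], [0, 0, -5, -0.17, -2.03, 0, 0.4], [0, 0, -5, -0.17, -2.03, 0, 0.4], [0, 0, -5, -0.17, -2.03, 0, 0.4], [0, 0, -5, -0.17, -2.03, 0, 0.4], [0, 0, -5, -0.17, -2.03, 0, 0.4], [0, 0, -5, -0.17, -2.03, 0, 0.4], [0, 0, -5, -0.17, -2.03, 0, 0.4], [0, 0, -5, -0.17, -2.03, 0, 0.4], [0, 0, -5, -0.17, -2.03, 0, 0.4], [0, 0, -5, -0.17, -2.03, 0, 0.4], [0, 0, -5, -0.17, -2.03, 0, 0.4], [0, 0, -5, -0.17, -2.03, 0, 0.4], [0, 0, -5, -0.17, -2.03, 0, 0.4], [0, 0, -5, -0.17, -2.03, 0, 0.4]]}}

```text
time_s: 12.67
tool_pos: [496.3, -200.0, 262.5]
eef_rot: [[1.0, -0.019, -0.003], [-0.019, -1.0, 0.005], [-0.003, -0.005, -1.0]]
ft_force: [0.5, 0.0, -3.0]
width: 48.7
grasp_force: 53.7
```

Run:
```python
from h import *
s=turned();delta(np.array([499.6,-200.5,60]),rz(-0.018)@np.diag([1,-1,-1.]))
S=snapshot("scene");_,W=wristcam();T=snapshot("top")
cv2.imwrite("pics/s4.png",np.hstack([S["img"][100:320,160:440],W["img"][::2,::2][:200].copy() if 0 else cv2.resize(W["img"],(352,220))]))
```

```text
turn about screw -98.07 moment -0.01 F [ 0.5  0.  -3. ] w 48.7280729506406 53.67884337902069 [-22.9  17.1  50.2 103.8 -14.4  66.1 -59. ]
turn [-0.26 -0.19  0.04] | 0.3 shift cm [  0.333  -0.05  -20.246] | 20.25
```

View pics/s4.png

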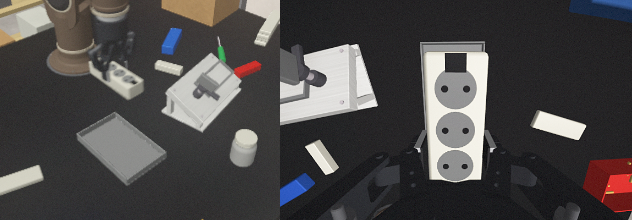

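The strip is held level, sockets up, over the tray, and the clamp is still open. I lower it.

Emit:
{"api": "send_rows", "payload": {"plan": [[-0.26, -0.19, 0, 0.03, 0, -2, 0.4], [0, 0, 0, 0.03, 0, -2.4, 0.4], [0, 0, 0, 0.03, 0, -2.4, 0.4], [0, 0, 0, 0.03, 0, -2.4, 0.4], [0, 0, 0, 0.03, 0, -2.4, 0.4], [0, 0, 0, 0.03, 0, -2.4, 0.4], [0, 0, 0, 0.03, 0, -2.4, 0.4], [0, 0, 0, 0.03, 0, -2, 0.4], [0, 0, 0, 0.03, 0, -1.4, 0.4], [0, 0, 0, 0.03, 0, -1, 0.4], [0, 0, 0, 0, 0, -0.8, 0.4], [0, 0, 0, 0, 0, -0.5, 0.4], [0, 0, 0, 0, 0, -0.4, 0.4], [0, 0, 0, 0, 0, 0, 0.4], [0, 0, 0, 0, 0, 0, 0.4]]}}

```text
time_s: 14.07
tool_pos: [500.6, -199.6, 39.0]
eef_rot: [[1.0, -0.015, 0.004], [-0.015, -1.0, -0.001], [0.004, 0.001, -1.0]]
ft_force: [-0.1, -0.4, -2.0]
width: 49.0
grasp_force: 53.8
```

Emit:
{"api": "send_rows", "payload": {"plan": [[0, 0, 0, 0, 0, -0.5, 0.4], [0, 0, 0, 0, 0, -0.5, 0.4], [0, 0, 0, 0, 0, -0.3, 0.4], [0, 0, 0, 0, 0, -0.2, 0.4], [0, 0, 0, 0, 0, -0.1, 0.4], [0, 0, 0, 0, 0, 0, 0.4], [0, 0, 0, 0, 0, 0, 0.4]]}}

```text
time_s: 14.65
tool_pos: [500.4, -199.6, 22.6]
eef_rot: [[1.0, -0.015, 0.003], [-0.015, -1.0, -0.001], [0.003, 0.001, -1.0]]
ft_force: [0.7, -1.2, -3.8]
width: 49.2
grasp_force: 53.8
```

Emit:
{"api": "send_rows", "payload": {"plan": [[0, 0, 0, 0, 0, -0.1, 0.4], [0, 0, 0, 0, 0, -0.1, 0.4], [0, 0, 0, 0, 0, 0, 0.4]]}}

```text
time_s: 14.9
tool_pos: [500.3, -199.5, 20.5]
eef_rot: [[1.0, -0.015, 0.003], [-0.015, -1.0, -0.001], [0.003, 0.001, -1.0]]
ft_force: [0.3, 0.2, -3.5]
width: 49.2
grasp_force: 53.8
```

Emit:
{"api": "send_rows", "payload": {"plan": [[0, 0, 0, 0, 0, -0.05, 0.4], [0, 0, 0, 0, 0, -0.05, 0.4], [0, 0, 0, 0, 0, 0, 0.4]]}}

```text
time_s: 15.15
tool_pos: [500.3, -199.5, 19.5]
eef_rot: [[1.0, -0.015, 0.003], [-0.015, -1.0, -0.001], [0.003, 0.001, -1.0]]
ft_force: [-0.0, -0.0, -2.9]
width: 48.7
grasp_force: 53.8
```

Emit:
{"api": "send_rows", "payload": {"plan": [[0, 0, 0, 0, 0, -0.05, 0.4], [0, 0, 0, 0, 0, 0, 0.4]]}}

```text
time_s: 15.32
tool_pos: [500.4, -199.5, 19.2]
eef_rot: [[1.0, -0.015, 0.003], [-0.015, -1.0, -0.001], [0.003, 0.001, -1.0]]
ft_force: [0.5, 0.6, -1.9]
width: 49.3
grasp_force: 54.0
```

Emit:
{"api": "send_rows", "payload": {"plan": [[0, 0, 0, 0, 0, -0.05, 0.4], [0, 0, 0, 0, 0, -0.03, 0.4], [0, 0, 0, 0, 0, 0, 0.4]]}}

```text
time_s: 15.57
tool_pos: [500.5, -199.6, 19.0]
eef_rot: [[1.0, -0.015, 0.004], [-0.015, -1.0, -0.0], [0.004, 0.0, -1.0]]
ft_force: [-1.9, 2.1, 8.0]
width: 48.9
grasp_force: 54.9
```

The strip is resting on the tray floor (8 N up). I release it gently and go straight up.

Emit:
{"api": "send_rows", "payload": {"plan": [[0, 0, 0, 0, 0, -0.0, 0.6], [0, 0, 0, 0, 0, 0, 0.65], [0, 0, 0, 0, 0, 0, 0.75], [0, 0, 0, 0, 0, 0, 0.75], [0, 0, 0, 0, 0, 0, 0.75], [0, 0, 0, 0, 0, 0.5, 0.75], [0, 0, 0, 0, 0, 1, 0.75], [0, 0, 0, 0, 0, 2, 0.75], [0, 0, 0, 0, 0, 2.5, 0.75], [0, 0, 0, 0, 0, 2.5, 0.75], [0, 0, 0, 0, 0, 2.5, 0.75], [0, 0, 0, 0, 0, 2.5, 0.75], [0, 0, 0, 0, 0, 2.5, 0.75], [0, 0, 0, 0, 0, 2, 0.75], [0, 0, 0, 0, 0, 0, 0.75]], "newtons": 20}}

```text
time_s: 16.82
tool_pos: [502.0, -200.9, 202.9]
eef_rot: [[1.0, -0.015, 0.01], [-0.015, -1.0, -0.002], [0.01, 0.002, -1.0]]
ft_force: [0.8, -1.1, -0.1]
width: 63.8
grasp_force: 0.0
```

Run:
```python
from h import *
S=snapshot("scene");_,W=wristcam();turned()
cv2.imwrite("pics/s5.png",np.hstack([cv2.resize(S["img"][100:320,160:440],(420,330)),cv2.resize(W["img"],(380,238))[:238].copy() if 0 else cv2.resize(W["img"],(380,330))]))
```

```text
turn about screw -97.86 moment -0.003 F [-0.4  0.6  0.1] w 64.40980559318146 0.0 [-20.7  21.4  48.2 108.2 -18.8  58.3 -55.3]
```

View pics/s5.png

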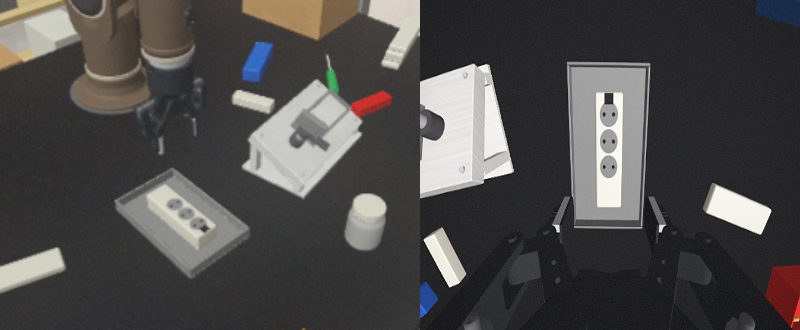

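The strip lies flat, sockets up, centred in the tray. The clamp is open, and the driver, cover and jar have not moved. The gripper is clear of everything, so I hand in.

```bash
python3 -c "from bench import hand_in;print(hand_in())"
```

```text
the job is handed in; nothing more can be done
None
```

The clamp is open (about 79° clockwise from above, after the other way hit its dead stop), the strip lies flat, sockets up, inside the grey tray, and the job was handed in at about 17 s; the bystanders looked unmoved in the last picture.

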